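# Close up the cake carrying case

### The job

Close up the carrying case: first fold the upright inner metal flap down flat over the cakes, and only then swing the case's lid fully shut over it. Just push them over with the fingers: do not lift the case or anything in it, do not shove the case from its place, and leave the other things on the table alone.

Things in the scene. Friction and masses are not known exactly. Their poses are not given: they have to be found in the camera images.
- case: Low cream carrying case, 208 (its x) x 230 (its y) mm, walls 4 mm thick with the rim 85 mm above the table, mass about 2.3 to 3.2 kg, standing loose on rubber feet. Origin: centre of its underside, on the table. Its x runs along both hinges, its z up. The lid is hinged on its -y side, the inner flap inside its +y wall. A 48 mm high divider along x at y = 0 parts the two cake places (+y) from the packet's (-y). Its side towards the robot is -x, turned by the yaw.
- lid (a joint): angle of the lid: 0 fully shut, 1.57 upright, up to 1.9 leaning back outward (stop). The lid is a stiff cream panel 214 x 230 x 5 mm with a 12 mm deep, 50 mm wide thumb tab at the middle of its free edge. Its hinge is stiff and holds the lid where it is left: it takes 1 to 2.5 N near the free edge to swing it, and it must be pushed all the way until shut.
- lid_hinge (a point): middle of the lid's hinge line (88 mm above the table, over the case's -y wall), at half the lid's thickness; its z axis is the normal of the lid's outer face and its y axis points along the lid to the free edge
- lid_edge (a point): middle of the lid's free edge, 232 mm from the hinge line (the thumb tab reaches 10 mm beyond)
- flap (a joint): angle of the inner flap: 0 folded down level over the cakes (stop), 1.57 upright, up to 1.8 leaning outward (stop). The flap is a plain metal sheet 188 x 75 x 3 mm with a rolled free edge; a stiff hinge holds it where it is left (0.5 to 1.5 N at its middle moves it). Folded down it lies 58 mm above the table, 27 mm below the case's rim, clear of the cakes.
- flap_hinge (a point): middle of the flap's hinge line, 58 mm above the table, 6 mm inside the case's outer +y face
- flap_edge (a point): middle of the flap's free edge, 75 mm from its hinge line
- cake_a: ring cake, about 80 mm across and 35 mm high, in the case's flap-side compartment under the flap (origin: centre of its underside)
- cake_b: second ring cake, same size, beside the first (origin: centre of its underside)
- packet_in: flat orange paper packet, 150 x 98 x 11 mm, in the lid-hinge-side compartment (origin: centre of its underside)
- packet_out: a flat orange paper packet, 150 x 98 x 11 mm, lying at the left of the table (origin: centre of its underside)
- timer: small white kitchen timer, 70 x 66 x 21 mm, near the front edge of the table or at its right (origin: centre of its underside)
- tape: roll of masking tape lying flat, 103 mm across, 25 mm high, near the front edge of the table or at its right (origin: centre of its underside)
- marker: white and black marker pen, 135 mm long, near the front edge of the table or at its right (origin: centre of its underside)
Not all that is in view belongs to the job. What is shaped like the cake_b but yellow is not meant.

How it is judged:
By the outcome, as a careful person would: the job done as asked, in the order asked, and still so for the second after the job is handed in, with the robot touching nothing.
It also fails if it takes over 51 s, if anything falls off the work surface, if the arm or the gripper's body presses on something with over 40 N, if the wrist force passes 120 N, or if a joint passes its speed limit or range.

### The arm

A 7-joint arm with a two-finger parallel gripper is mounted at the origin on a cart in front of the work surface, level with it; the furniture and walls round the work are solid. World frame = base frame: x ahead of the robot, y to its left, z up, the work surface at z = 0. Lengths are in m, angles in rad, forces in N, time in s.
With the tool pointing down it reaches from about 0.35 to 0.9 m from the base axis. Payload 7.2 kg.
Tool frame: the origin (TCP) lies at the very end of the fingers, on their centre line; the grasp point (between the pads) lies 19 mm behind it (bot.tcp_to_grasp is the distance from the TCP to the grasp point, in m); z points along the fingers, y is the direction in which the jaws open and shut (so a half turn about z gives the same grasp; the last joint's range is limited). The gripper opens to 88 mm and grips with 3 to 60 N. Pads are 20 mm wide; open, the fingers measure 115 mm over their backs; the gripper's body (75 mm by 178 mm) begins 61 mm behind the grasp point.
Start: joints at [-1.287, 0.411, -0.013, 1.596, 0.006, 1.134, -0.082], TCP at [0.215, 0.587, 0.223] pointing down, gripper open.
Joint ranges: [-2.95, 2.95], [-0.29, 1.99], [-1.47, 1.44], [0.14, 2.54], [-1.03, 4.17], [0.13, 1.85], [-2.86, 2.86]. Speed limits (rad/s): [2.39, 2.39, 3.01, 3.01, 3.14, 3.14, 3.14].

### API

Orientations are given as a unit quaternion [x, y, z, w].
In Python, from bench import bot gives the robot as it stands. The module is installed in compiled form; this text tells all that it offers.
- The arm moves only by the tool carry_out, never from a script. Its argument "series" is a list of rows, each an object with "xyz": the shift along the world's x, y, z in m, a list of three; "spin": the turn about the world's z in rad; "fingers": the opening, from -1 (shut) to 1 (fully open). In form: [{"xyz": [x, y, z], "spin": spin, "fingers": fingers}, ...]. A call has exactly 10 rows; each row shifts and turns the commanded pose from where the row before left it; what a row does not reach is not made up. A row lasts 1/10 s, in which the tool goes at most 50 mm and 8.59 degrees, less where a joint would pass 70% of its speed; a pose out of reach is approached as far as the arm can. A call with a gripper value outside its range is refused whole. The fingers move at their own pace and stop on an object; "squeeze" is the grip in N (left out, the last holds). Time passes only in rows, so rows that do not move let the fingers close, or fill a call up. It gives the time, the measured TCP pose, the force and the opening at its end, in the units of the state.
- bot.read_state(): the state, without advancing time (a new reading comes with each control period).
- bot.get_image(name): name is "scene" or "top"; returns a dict with "color" (384x512x3 uint8, blue, green, red), "intrinsics" (3x3 intrinsics, pixels), "position" and "attitude" of the camera in the world. Camera axes: x right, y up, looking along -z (the intrinsics and any distortion apply to the point x, -y, -z); pixel columns grow to the right and rows downward; lengths in m; the calibration is good to about 2 mm. A picture is of the moment at which its call begins. There is no depth.
- bot.hand_in(): hands the job in, once; it reports no verdict.
The state is a dict: "time": time; "q": joint angles; "dq": joint speeds; "effort": joint torques, N m; "ee_pos": TCP position; "ee_rot": TCP orientation; "contact_force": force on the tool from outside, world axes, zero at the start; "wrist_torque": the same for the moment, N m; "gripper_width": finger opening in m.
Only numpy, scipy, OpenCV 4.12 (cv2) and the standard library are available. Lean on these libraries where they do the work, as an engineer would, in place of code of your own. Each camera call takes 0.05 s, during which the arm holds its last target.

## Working session

There is one attempt and no reset: what is moved stays moved. The work goes in short steps, Python scripts to look and compute and a tool call to move; the robot and the scene stay as the last step left them, time stands still between calls to the robot, and variables do not carry over. Pictures are saved under pics/ and viewed, and the job is handed in when it is done.

Besides the shell and the picture viewer there is one more tool, called after "Call:" by a JSON object that holds its "method" and its "body". carry_out: Moves the arm, as the interface text tells. Its arguments: {"type":"object","properties":{"series":{"type":"array"},"squeeze":{"type":"number"}},"required":["series"]}

```bash
mkdir -p pics
python3 - <<'E'
from bench import bot
import cv2
s=bot.read_state()
for k,v in s.items(): print(k,v)
for n in("scene","top"):
    i=bot.get_image(n); cv2.imwrite(f"pics/{n}0.png",i["color"]); print(n,i["intrinsics"],i["position"],i["attitude"],[k for k in i])
E
```

```text
time 0.0
q [-1.28720157  0.41188488 -0.01268883  1.59702905  0.00561049  1.1342964
 -0.08219547]
dq [-0.00048803  0.0006951   0.00048079  0.00141997 -0.00098896 -0.00075158
 -0.00068357]
effort [ 4.74504341e-04 -5.87949371e+01  6.42271098e-01 -2.91075879e+01
 -5.36351628e-02  1.82036427e-02  1.72621080e-04]
ee_pos [0.21524821 0.58623397 0.2218247 ]
ee_rot [ 1.74985645e-01  9.84570667e-01 -7.87622173e-04 -7.35247099e-05]
contact_force [-0.37213521 -0.44859979  0.23314694]
wrist_torque [-0.0376867   0.00199292  0.00137703]
gripper_width 0.08730280542617552
scene [[377.39240773   0.         256.27779059]
 [  0.         377.39240773 192.79175764]
 [  0.           0.           1.        ]] [-0.0198795  -0.58597262  0.97371266] [ 0.32157445 -0.12555699 -0.3539732   0.8692113 ] ['color', 'intrinsics', 'position', 'attitude']
top [[441.8612077    0.         253.87142158]
 [  0.         441.8612077  195.19514418]
 [  0.           0.           1.        ]] [-0.10327384 -0.33286944  1.67764816] [ 0.17095735 -0.10490331 -0.5222096   0.82889445] ['color', 'intrinsics', 'position', 'attitude']
```

View pics/scene0.png

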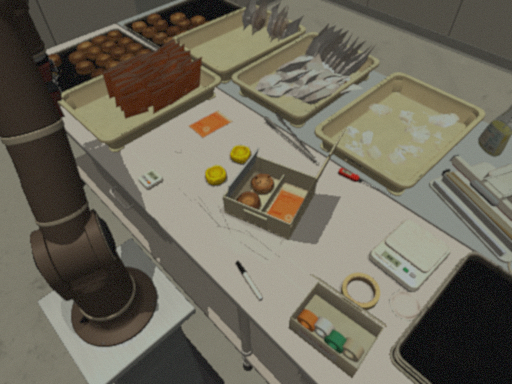

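View pics/top0.png

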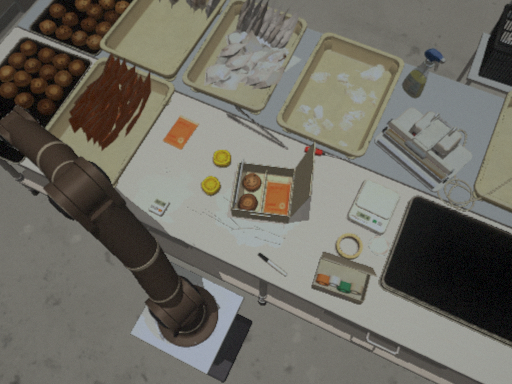

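```bash
cat > h.py <<'E'
import numpy as np, cv2
from scipy.spatial.transform import Rotation as R
from bench import bot
def cam(i): return np.array(i["intrinsics"]),np.array(i["position"]),R.from_quat(i["attitude"]).as_matrix()
def ray(c,u,v):
    K,p,A=c; d=np.linalg.inv(K)@[u,v,1]; return p,A@(d*[1,-1,-1])
def plane(c,u,v,z):
    p,d=ray(c,u,v); return p+d*(z-p[2])/d[2]
def proj(c,X):
    K,p,A=c; q=(A.T@(np.array(X)-p))*[1,-1,-1]; q=K@q; return q[:2]/q[2]
def tri(c1,a,c2,b):
    p,d=ray(c1,*a);q,e=ray(c2,*b)
    s=np.linalg.lstsq(np.c_[d,-e],q-p,rcond=None)[0]
    A,B=p+d*s[0],q+e*s[1]; return (A+B)/2,np.linalg.norm(A-B)
def crop(img,name,x0,y0,x1,y1,f):
    o=cv2.resize(img[y0:y1,x0:x1],None,fx=f,fy=f,interpolation=cv2.INTER_CUBIC)
    for u in range((x0//10+1)*10,x1,10):
        cv2.line(o,((u-x0)*f,0),((u-x0)*f,4 if u%50 else 12),(0,0,255),1)
        if u%20==0: cv2.putText(o,str(u),((u-x0)*f,14),0,.35,(0,0,255),1)
    for u in range((y0//10+1)*10,y1,10):
        cv2.line(o,(0,(u-y0)*f),(4,(u-y0)*f),(0,0,255),1)
        if u%20==0: cv2.putText(o,str(u),(5,(u-y0)*f),0,.35,(0,0,255),1)
    cv2.imwrite("pics/"+name,o)
E
python3 - <<'E'
from h import *
a=cv2.imread("pics/scene0.png");crop(a,"sc_c0.png",205,120,355,250,5)
a=cv2.imread("pics/top0.png");crop(a,"tp_c0.png",215,135,335,235,6)
E
```

```text
(no output)
```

View pics/sc_c0.png

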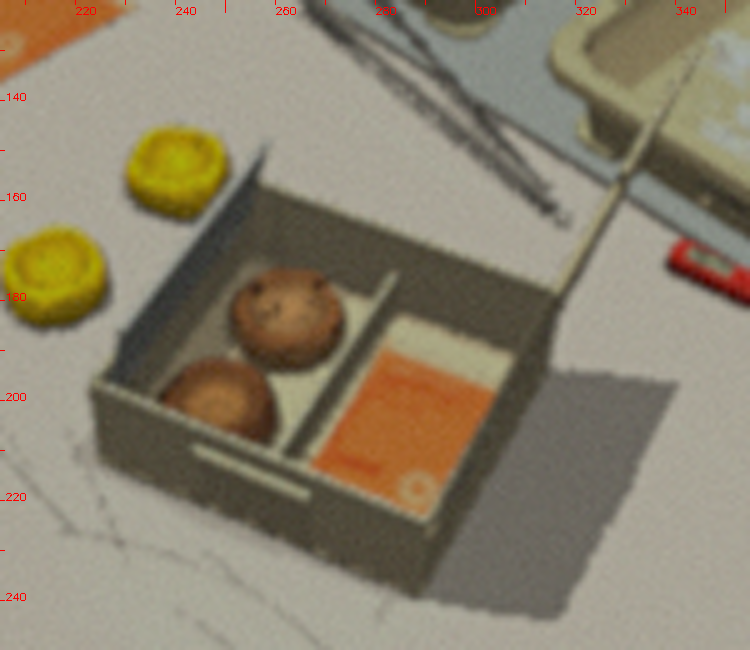

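View pics/tp_c0.png

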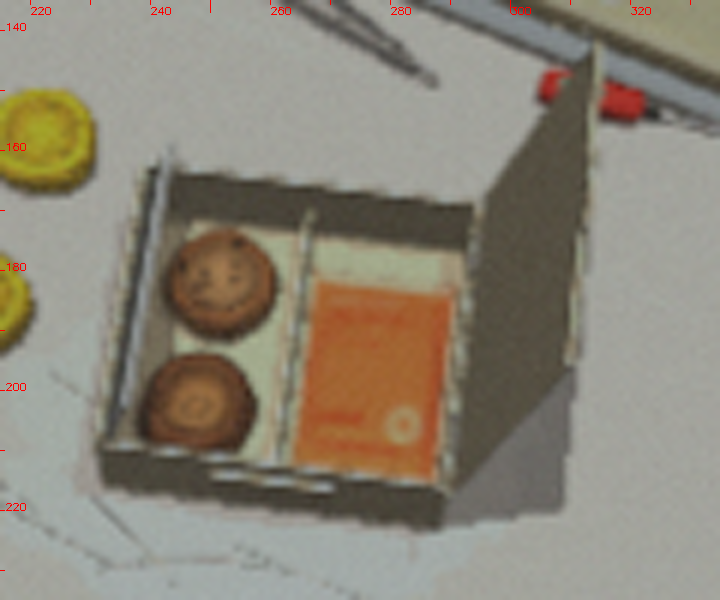

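Run:
```python
from h import *
s=cam(bot.get_image("scene"));t=cam(bot.get_image("top"))
S=dict(nl=(223.5,196.5),nr=(290.5,225),fr=(315,178.5),fl=(257,157))
T=dict(nl=(231.5,210),nr=(288,217),fr=(293.5,169),fl=(238,163))
for k in S: print(k,plane(s,*S[k],.085)[:2].round(4),plane(t,*T[k],.085)[:2].round(4),tri(s,S[k],t,T[k]))
# flap edge & lid edge
for n,a,b in (("flapfar",(257,148.5),(241.5,160)),("flapnear",(228.5,188),(233.5,204)),("lidfar",(344,129),(313.5,142.5))): print(n,tri(s,a,t,b))
print("lid near top z?",plane(t,309,196,.25),plane(t,309,196,.3),proj(s,plane(t,309,196,.3)))
for z in (.25,.28,.3,.31): print(z,plane(t,313.5,142.5,z),plane(t,309,196,z))
```

```text
nl [0.4184 0.0225] [0.4138 0.0194] (array([0.41266131, 0.01707312, 0.09332569]), np.float64(0.003116014426913784))
nr [ 0.4859 -0.194 ] [ 0.4816 -0.1893] (array([ 0.48666102, -0.19007179,  0.07855884]), np.float64(0.005846367814445346))
fr [ 0.6755 -0.1259] [ 0.6791 -0.126 ] (array([ 0.67931639, -0.12483121,  0.08187194]), np.float64(0.0028104058345151364))
fl [0.6122 0.0744] [0.6073 0.0875] (array([0.62116642, 0.09071533, 0.06491677]), np.float64(0.010320800738282279))
flapfar (array([0.60522621, 0.06813465, 0.13186815]), np.float64(0.0022119744144040786))
flapnear (array([0.43142443, 0.01523112, 0.117975  ]), np.float64(0.006422239753678225))
lidfar (array([ 0.69845624, -0.17684536,  0.30488289]), np.float64(0.0008355133976712959))
lid near top z? [ 0.52450663 -0.23885193  0.25      ] [ 0.5025201  -0.24214467  0.3       ] [315.31503981 180.60160637]
0.25 [ 0.73013535 -0.17033402  0.25      ] [ 0.52450663 -0.23885193  0.25      ]
0.28 [ 0.71262244 -0.17374947  0.28      ] [ 0.51131471 -0.24082757  0.28      ]
0.3 [ 0.70094717 -0.17602643  0.3       ] [ 0.5025201  -0.24214467  0.3       ]
0.31 [ 0.69510953 -0.17716492  0.31      ] [ 0.4981228  -0.24280322  0.31      ]
```

Call:
{"method": "carry_out", "body": {"series": [{"xyz":[0.01,-0.02,0],"spin":-0.09,"fingers":-1},{"xyz":[0.016,-0.03,0],"spin":-0.09,"fingers":-1},{"xyz":[0.016,-0.03,0],"spin":-0.09,"fingers":-1},{"xyz":[0.016,-0.03,0],"spin":-0.09,"fingers":-1},{"xyz":[0.016,-0.03,0],"spin":-0.09,"fingers":-1},{"xyz":[0.016,-0.03,0],"spin":-0.09,"fingers":-1},{"xyz":[0.016,-0.03,0],"spin":-0.09,"fingers":-1},{"xyz":[0.016,-0.03,0],"spin":-0.09,"fingers":-1},{"xyz":[0.016,-0.03,0],"spin":-0.09,"fingers":-1},{"xyz":[0.016,-0.03,0],"spin":-0.09,"fingers":-1}], "squeeze": 10}}

```text
time: 1.2
ee_pos: [0.3698, 0.2954, 0.2227]
ee_rot: [0.587, 0.809, 0.0, -0.0]
contact_force: [0.4, 0.3, -1.2]
gripper_width: 0.0112
```

Call:
{"method": "carry_out", "body": {"series": [{"xyz":[0.016,-0.025,0],"spin":0,"fingers":-1},{"xyz":[0.016,-0.025,0],"spin":0,"fingers":-1},{"xyz":[0.016,-0.025,0],"spin":0,"fingers":-1},{"xyz":[0.016,-0.025,0],"spin":0,"fingers":-1},{"xyz":[0.016,-0.025,0],"spin":0,"fingers":-1},{"xyz":[0.016,-0.025,0],"spin":0,"fingers":-1},{"xyz":[0.016,-0.025,0],"spin":0,"fingers":-1},{"xyz":[0.016,-0.025,0],"spin":0,"fingers":-1},{"xyz":[0.004,-0.01,0],"spin":0,"fingers":-1},{"xyz":[0,0,0],"spin":0,"fingers":-1}]}}

```text
time: 2.2
ee_pos: [0.5016, 0.0853, 0.2226]
ee_rot: [0.587, 0.81, -0.0, 0.0]
contact_force: [1.0, -0.1, 0.2]
gripper_width: 0.0006
```

```bash
cat >> h.py <<'E'
C=np.array([.5463,-.0533]);YAW=.318
X=np.array([np.cos(YAW),np.sin(YAW)]);Y=np.array([-X[1],X[0]])
def w(x,y,z): return np.r_[C+x*X+y*Y,z]
def inv(p): d=np.array(p[:2])-C; return np.r_[d@X,d@Y,p[2]]
def look(tag):
    for n,b,f in (("scene",(180,90,360,250),4),("top",(200,110,350,240),5)):
        i=bot.get_image(n); cv2.imwrite(f"pics/{n}{tag}.png",i["color"]); crop(i["color"],f"{n}{tag}_c.png",*b,f)
    a=cv2.imread(f"pics/scene{tag}_c.png");b=cv2.imread(f"pics/top{tag}_c.png")
    h=600; k=[cv2.resize(q,(400,int(q.shape[0]*400/q.shape[1]))) for q in(a,b)]
    m=max(q.shape[0] for q in k); cv2.imwrite(f"pics/both{tag}.png",np.hstack([cv2.copyMakeBorder(q,0,m-q.shape[0],0,0,0) for q in k]))
    s=bot.read_state(); print(s["time"],inv(s["ee_pos"]).round(4),s["contact_force"].round(2))
E
python3 - <<'E'
from h import *
look("1")
for n in("scene","top"):
    i=bot.get_image(n);c=cam(i);b=i["color"].copy()
    b=cv2.resize(b,None,fx=4,fy=4,interpolation=cv2.INTER_CUBIC)
    def pl(P,col):
        q=np.array([(proj(c,p)+.5)*4-.5 for p in P]);cv2.polylines(b,[q.round().astype(int)],True,col,1)
    pl([w(-.104,-.115,.085),w(.104,-.115,.085),w(.104,.115,.085),w(-.104,.115,.085)],(0,0,255))
    pl([w(-.104,-.115,0),w(.104,-.115,0),w(.104,.115,0),w(-.104,.115,0)],(0,255,0))
    for th,col in((1.4,(255,0,0)),):
        pl([w(-.094,.109,.058),w(.094,.109,.058),w(.094,.109-.075*np.cos(th),.058+.075*np.sin(th)),w(-.094,.109-.075*np.cos(th),.058+.075*np.sin(th))],col)
    th=1.8;pl([w(-.107,-.115,.088),w(.107,-.115,.088),w(.107,-.115+.232*np.cos(th),.088+.232*np.sin(th)),w(-.107,-.115+.232*np.cos(th),.088+.232*np.sin(th))],(255,0,255))
    x0,y0,x1,y1=((195,100,360,250) if n=="scene" else (215,125,335,230))
    cv2.imwrite(f"pics/ov_{n}.png",b[y0*4:y1*4,x0*4:x1*4])
E
```

```text
2.3 [0.0008 0.1482 0.2225] [ 0.76 -0.82  0.74]
```

View pics/ov_scene.png

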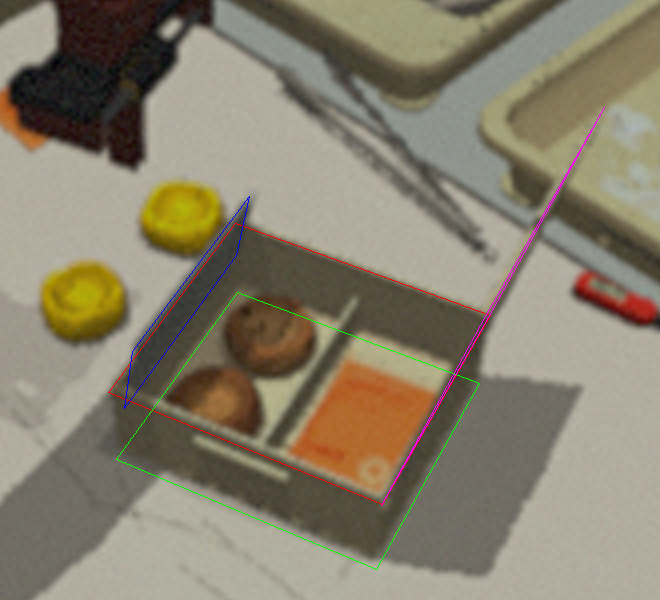

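View pics/ov_top.png

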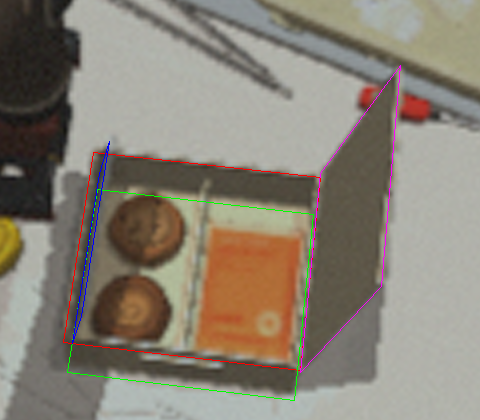

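Call:
{"method": "carry_out", "body": {"series": [{"xyz":[0,0,-0.036],"spin":0,"fingers":-1},{"xyz":[0,0,-0.036],"spin":0,"fingers":-1},{"xyz":[0,0,-0.036],"spin":0,"fingers":-1},{"xyz":[0,0,0],"spin":0,"fingers":-1},{"xyz":[0.004,-0.0123,-0.001],"spin":0,"fingers":-1},{"xyz":[0.004,-0.0123,-0.001],"spin":0,"fingers":-1},{"xyz":[0.004,-0.0123,-0.001],"spin":0,"fingers":-1},{"xyz":[0.002,-0.0064,-0.002],"spin":0,"fingers":-1},{"xyz":[0.002,-0.0064,-0.002],"spin":0,"fingers":-1},{"xyz":[0,0,0],"spin":0,"fingers":-1}]}}

```text
time: 3.4
ee_pos: [0.5177, 0.0358, 0.1078]
ee_rot: [0.586, 0.81, 0.0, 0.0]
contact_force: [0.2, -0.3, 0.8]
gripper_width: 0.0005
```

```bash
python3 -c "
from h import *
look('2')"
```

```text
3.5 [0.0005 0.0947 0.1076] [-0.15 -0.35 -0.42]
```

View pics/both2.png

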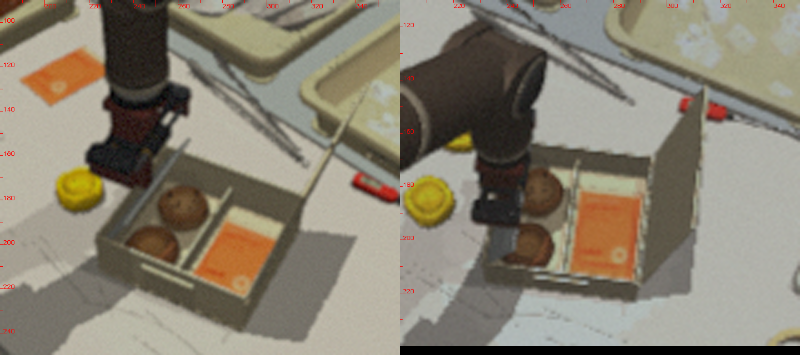

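Call:
{"method": "carry_out", "body": {"series": [{"xyz":[0.0017,-0.0052,-0.0038],"spin":0,"fingers":-1},{"xyz":[0.0017,-0.0052,-0.0038],"spin":0,"fingers":-1},{"xyz":[0.0015,-0.0046,-0.0052],"spin":0,"fingers":-1},{"xyz":[0.0015,-0.0046,-0.0052],"spin":0,"fingers":-1},{"xyz":[0.001,-0.0032,-0.0064],"spin":0,"fingers":-1},{"xyz":[0.001,-0.0032,-0.0064],"spin":0,"fingers":-1},{"xyz":[0.0008,-0.0024,-0.0092],"spin":0,"fingers":-1},{"xyz":[0.0002,-0.0008,-0.008],"spin":0,"fingers":-1},{"xyz":[0,0,-0.002],"spin":0,"fingers":-1},{"xyz":[0,0,0],"spin":0,"fingers":-1}]}}

```text
time: 4.5
ee_pos: [0.5271, 0.0075, 0.0594]
ee_rot: [0.586, 0.81, 0.001, -0.0]
contact_force: [-8.4, 0.2, 28.5]
gripper_width: 0.0006
```

```bash
python3 -c "
from h import *
look('3')"
```

```text
4.6 [0.0007 0.0638 0.0594] [-8.83 -0.44 28.9 ]
```

View pics/both3.png

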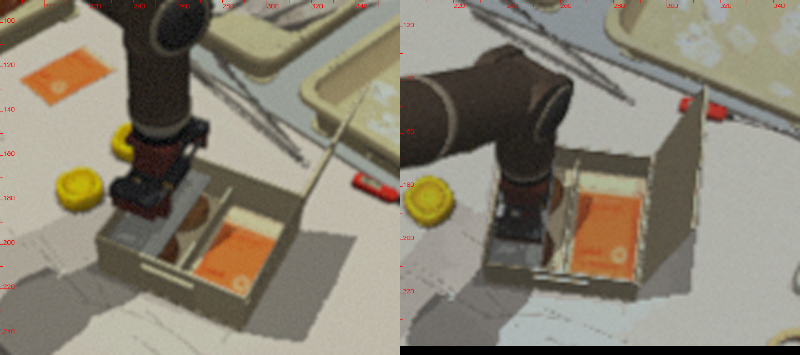

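Call:
{"method": "carry_out", "body": {"series": [{"xyz":[0,0,0.02],"spin":0,"fingers":-1},{"xyz":[0,0,0.042],"spin":0,"fingers":-1},{"xyz":[0,0,0.045],"spin":0,"fingers":-1},{"xyz":[0,0,0.045],"spin":0,"fingers":-1},{"xyz":[0,0,0.045],"spin":0,"fingers":-1},{"xyz":[0,0,0.045],"spin":0,"fingers":-1},{"xyz":[0,0,0.045],"spin":0,"fingers":-1},{"xyz":[0,0,0.025],"spin":0,"fingers":-1},{"xyz":[0,0,0],"spin":0,"fingers":-1},{"xyz":[0,0,0],"spin":0,"fingers":-1}]}}

```text
time: 5.6
ee_pos: [0.5268, 0.0078, 0.3691]
ee_rot: [0.586, 0.81, 0.0, 0.0]
contact_force: [-0.1, -0.1, -0.7]
gripper_width: 0.0006
```

```bash
python3 -c "
from h import *
look('4')"
```

```text
5.7 [1.00e-04 6.44e-02 3.68e-01] [-0.72 -0.08  0.44]
```

View pics/both4.png

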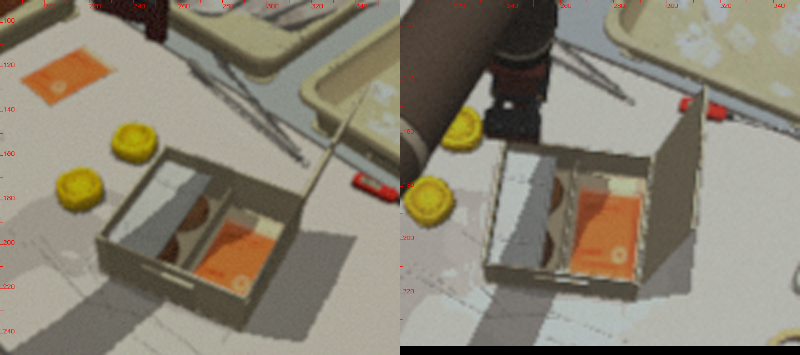

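Call:
{"method": "carry_out", "body": {"series": [{"xyz":[0.011,-0.033,0],"spin":0,"fingers":-1},{"xyz":[0.011,-0.033,0],"spin":0,"fingers":-1},{"xyz":[0.011,-0.033,0],"spin":0,"fingers":-1},{"xyz":[0.011,-0.033,0],"spin":0,"fingers":-1},{"xyz":[0.011,-0.033,0],"spin":0,"fingers":-1},{"xyz":[0.011,-0.033,0],"spin":0,"fingers":-1},{"xyz":[0.011,-0.033,0],"spin":0,"fingers":-1},{"xyz":[0.011,-0.033,0],"spin":0,"fingers":-1},{"xyz":[0,0,0],"spin":0,"fingers":-1},{"xyz":[0,0,0],"spin":0,"fingers":-1}]}}

```text
time: 6.7
ee_pos: [0.6142, -0.2568, 0.3675]
ee_rot: [0.587, 0.81, -0.001, -0.001]
contact_force: [-0.3, 0.7, -0.2]
gripper_width: 0.0007
```

Call:
{"method": "carry_out", "body": {"series": [{"xyz":[0,0,-0.02],"spin":0,"fingers":-1},{"xyz":[0,0,-0.02],"spin":0,"fingers":-1},{"xyz":[0,0,-0.02],"spin":0,"fingers":-1},{"xyz":[0,0,-0.02],"spin":0,"fingers":-1},{"xyz":[0,0,-0.018],"spin":0,"fingers":-1},{"xyz":[0,0,0],"spin":0,"fingers":-1},{"xyz":[0,0,0],"spin":0,"fingers":-1},{"xyz":[0,0,0],"spin":0,"fingers":-1},{"xyz":[0,0,0],"spin":0,"fingers":-1},{"xyz":[0,0,0],"spin":0,"fingers":-1}]}}

```text
time: 7.7
ee_pos: [0.615, -0.2563, 0.2725]
ee_rot: [0.586, 0.81, 0.0, 0.001]
contact_force: [-0.6, 0.1, -0.8]
gripper_width: 0.0005
```

```bash
python3 -c "
from h import *
look('5')"
```

```text
7.8 [ 0.0017 -0.2143  0.2721] [0.32 0.04 0.31]
```

View pics/both5.png

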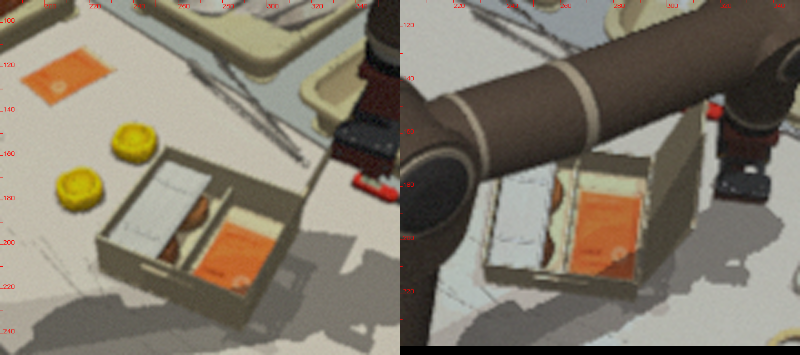

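Call:
{"method": "carry_out", "body": {"series": [{"xyz":[-0.0039,0.0118,0],"spin":0,"fingers":-1},{"xyz":[-0.0039,0.0118,0],"spin":0,"fingers":-1},{"xyz":[-0.0039,0.0118,0],"spin":0,"fingers":-1},{"xyz":[-0.0039,0.0118,0],"spin":0,"fingers":-1},{"xyz":[-0.0039,0.0118,0],"spin":0,"fingers":-1},{"xyz":[-0.0039,0.0118,0],"spin":0,"fingers":-1},{"xyz":[-0.0039,0.0118,0],"spin":0,"fingers":-1},{"xyz":[-0.005,0.015,-0.002],"spin":0,"fingers":-1},{"xyz":[-0.005,0.015,-0.002],"spin":0,"fingers":-1},{"xyz":[-0.005,0.015,-0.002],"spin":0,"fingers":-1}]}}

```text
time: 8.8
ee_pos: [0.5719, -0.1271, 0.2652]
ee_rot: [0.586, 0.811, -0.0, -0.0]
contact_force: [1.9, -2.7, -0.4]
gripper_width: 0.0004
```

```bash
python3 -c "
from h import *
look('6')"
```

```text
8.9 [ 0.0016 -0.0762  0.2649] [-0.75  0.67 -0.43]
```

View pics/both6.png

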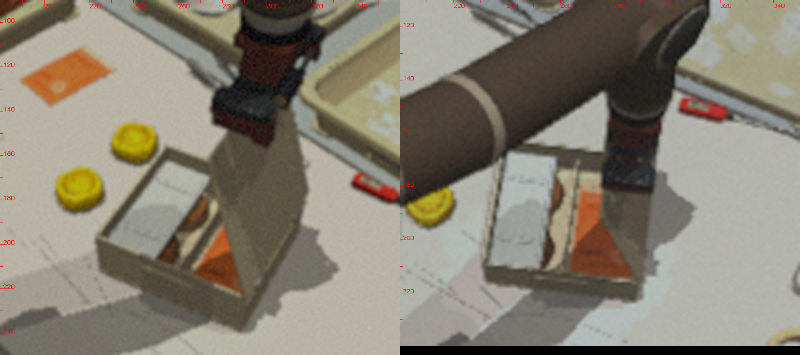

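Call:
{"method": "carry_out", "body": {"series": [{"xyz":[-0.0043,0.013,-0.0058],"spin":0,"fingers":-1},{"xyz":[-0.0043,0.013,-0.0058],"spin":0,"fingers":-1},{"xyz":[-0.0043,0.013,-0.0058],"spin":0,"fingers":-1},{"xyz":[-0.004,0.0122,-0.0092],"spin":0,"fingers":-1},{"xyz":[-0.004,0.0122,-0.0092],"spin":0,"fingers":-1},{"xyz":[-0.004,0.0122,-0.0092],"spin":0,"fingers":-1},{"xyz":[-0.0023,0.007,-0.0095],"spin":0,"fingers":-1},{"xyz":[-0.0023,0.007,-0.0095],"spin":0,"fingers":-1},{"xyz":[-0.0023,0.007,-0.0095],"spin":0,"fingers":-1},{"xyz":[-0.0023,0.007,-0.0095],"spin":0,"fingers":-1}]}}

```text
time: 9.9
ee_pos: [0.5382, -0.0248, 0.1818]
ee_rot: [0.586, 0.81, -0.0, 0.0]
contact_force: [0.5, -2.6, 0.2]
gripper_width: 0.0003
```

```bash
python3 -c "
from h import *
look('7')"
```

```text
10.0 [0.0006 0.0307 0.1811] [-0.86  0.48  0.99]
```

View pics/both7.png

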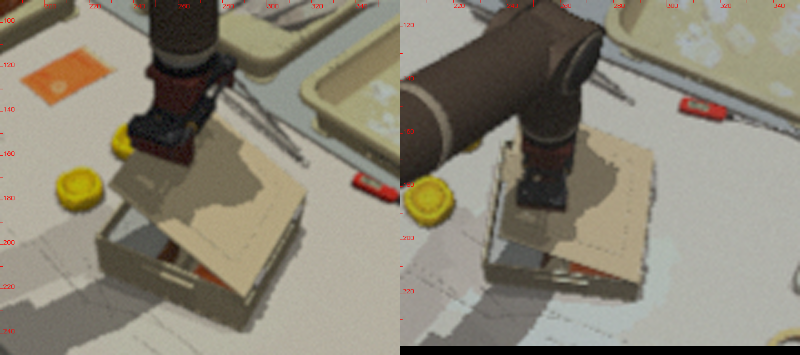

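Call:
{"method": "carry_out", "body": {"series": [{"xyz":[-0.0016,0.005,-0.0108],"spin":0,"fingers":-1},{"xyz":[-0.0016,0.005,-0.0108],"spin":0,"fingers":-1},{"xyz":[-0.0016,0.005,-0.0108],"spin":0,"fingers":-1},{"xyz":[-0.0016,0.005,-0.0108],"spin":0,"fingers":-1},{"xyz":[-0.0004,0.0013,-0.0094],"spin":0,"fingers":-1},{"xyz":[-0.0004,0.0013,-0.0094],"spin":0,"fingers":-1},{"xyz":[-0.0004,0.0013,-0.0094],"spin":0,"fingers":-1},{"xyz":[-0.0004,0.0013,-0.0094],"spin":0,"fingers":-1},{"xyz":[-0.0004,0.0013,-0.0094],"spin":0,"fingers":-1},{"xyz":[0,0,-0.002],"spin":0,"fingers":-1}]}}

```text
time: 11.0
ee_pos: [0.5302, 0.0013, 0.0909]
ee_rot: [0.586, 0.81, 0.0, -0.0]
contact_force: [-8.2, -0.2, 27.9]
gripper_width: 0.0006
```

```bash
python3 -c "
from h import *
look('8')"
```

```text
11.1 [0.0017 0.0569 0.0911] [-4.76  0.32 12.23]
```

View pics/both8.png

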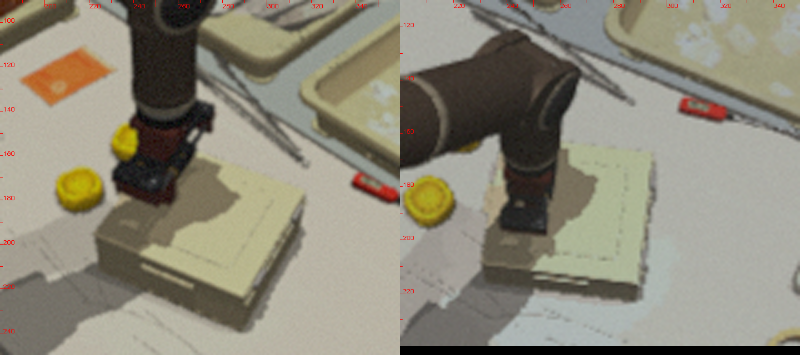

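Call:
{"method": "carry_out", "body": {"series": [{"xyz":[0,0,0.008],"spin":0,"fingers":-1},{"xyz":[-0.0055,0.0165,0],"spin":0,"fingers":-1},{"xyz":[-0.0055,0.0165,0],"spin":0,"fingers":-1},{"xyz":[0,0,0],"spin":0,"fingers":-1},{"xyz":[0,0,-0.004],"spin":0,"fingers":-1},{"xyz":[0,0,-0.003],"spin":0,"fingers":-1},{"xyz":[0,0,-0.001],"spin":0,"fingers":-1},{"xyz":[0,0,0],"spin":0,"fingers":-1},{"xyz":[0,0,0],"spin":0,"fingers":-1},{"xyz":[0,0,0],"spin":0,"fingers":-1}]}}

```text
time: 12.1
ee_pos: [0.5193, 0.0337, 0.0911]
ee_rot: [0.586, 0.81, 0.0, -0.0]
contact_force: [-3.6, 0.0, 11.8]
gripper_width: 0.0003
```

Call:
{"method": "carry_out", "body": {"series": [{"xyz":[0,0,-0.001],"spin":0,"fingers":-1},{"xyz":[0,0,0],"spin":0,"fingers":-1},{"xyz":[0,0,0.02],"spin":0,"fingers":-1},{"xyz":[0,0,0.04],"spin":0,"fingers":-1},{"xyz":[0,0,0.04],"spin":0,"fingers":-1},{"xyz":[-0.01,0.04,0.03],"spin":0,"fingers":-1},{"xyz":[-0.01,0.04,0.02],"spin":0,"fingers":-1},{"xyz":[-0.01,0.04,0],"spin":0,"fingers":-1},{"xyz":[-0.01,0.04,0],"spin":0,"fingers":-1},{"xyz":[0,0.02,0],"spin":0,"fingers":-1}]}}

```text
time: 13.1
ee_pos: [0.4779, 0.2169, 0.2387]
ee_rot: [0.585, 0.811, 0.0, -0.001]
contact_force: [0.3, -0.8, -0.1]
gripper_width: 0.0005
```

Run:
```python
from h import *
look('9')
ims=[]
for n in("scene","top"):
    i=bot.get_image(n);c=cam(i)
    b=cv2.resize(i["color"],None,fx=4,fy=4,interpolation=cv2.INTER_CUBIC)
    def pl(P,col):
        q=np.array([(proj(c,p)+.5)*4-.5 for p in P]);cv2.polylines(b,[q.round().astype(int)],True,col,1)
    pl([w(-.104,-.115,0),w(.104,-.115,0),w(.104,.115,0),w(-.104,.115,0)],(0,255,0))
    pl([w(-.107,-.115,.09),w(.107,-.115,.09),w(.107,.117,.09),w(-.107,.117,.09)],(0,0,255))
    x0,y0=((210,140) if n=="scene" else (220,145))
    ims.append(b[y0*4:y0*4+420,x0*4:x0*4+400] if n=="scene" else b[y0*4:y0*4+420,x0*4:x0*4+400])
cv2.imwrite("pics/final_ov.png",np.hstack(ims))
```

```text
13.2 [0.0201 0.2775 0.2383] [-0.06 -0.49 -0.17]
```

View pics/final_ov.png

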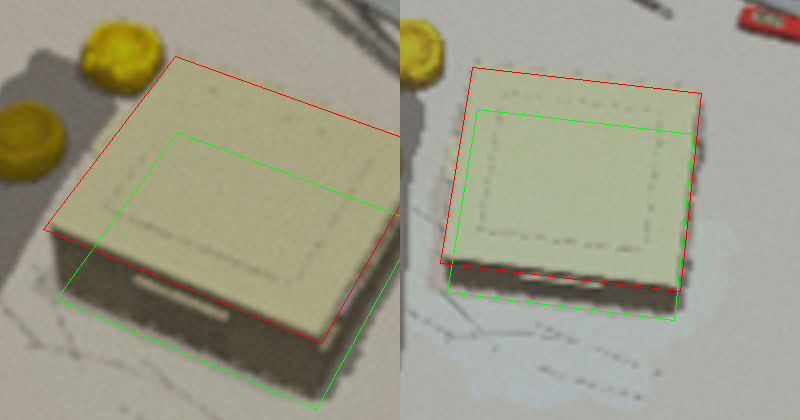

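View pics/both9.png

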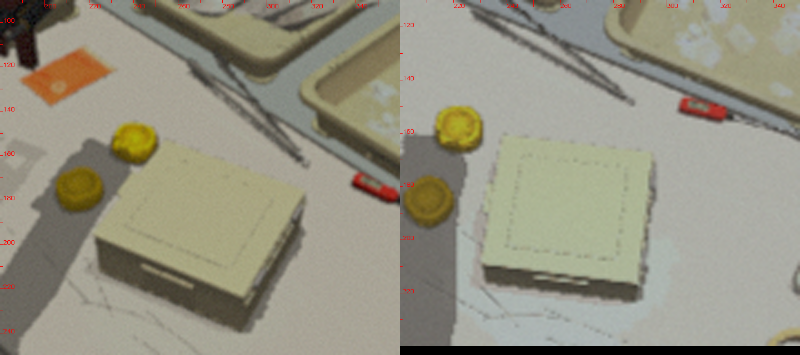

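```bash
python3 -c "
from bench import bot
print(bot.hand_in())"
```

```text
the job is handed in; nothing more can be done
None
```

The case is closed: I folded the flap down flat first, then swung the lid shut from outside with closed fingers. The job is handed in, and the robot reports no verdict. It took about 13 s of the 51 s allowed.

- **Flap:** it was pushed against its stop with about 29 N at the fingertips. The tip read 0.059 m, matching the folded height, and the pictures showed the flap lying flat before I touched the lid.
- **Lid:** it was pressed with about 28 N, then again nearer its free edge. The tip read 0.091 m both times, against an expected lid top of 0.0905 m.
- **Case and surroundings:** the last pictures match the shut-lid outline, and the case stands where it started to within about a pixel. The other things in the cropped views look unmoved. I did not check the rest of the table in a full picture at the end.
- **Robot:** it ended clear of everything, with contact force near zero.

No check failed or disagreed.

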